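# Hold a tube against the end stop of a drilling jig

## Robot

A 6-joint arm with a two-finger parallel gripper is mounted at the origin on a cart in front of the work surface, level with it; the furniture and walls round the work are solid. World frame = base frame: x ahead of the robot, y to its left, z up, the work surface at z = 0. Lengths are in m, angles in degrees, forces in N, time in s.
With the tool pointing down it reaches from about 0.375 to 0.9 m from the base axis. Payload 3.1 kg.
Tool frame: the origin (TCP) lies midway between the tips of the shut fingers; the grasp point (between the pads) lies 19 mm behind it; z points along the fingers, y is the line along which they close (so a half turn about z gives the same grasp; the last joint's range is limited). The gripper opens to 87 mm and grips with 3 to 60 N. Pads are 19 mm wide; open, the fingers measure 117 mm over their backs; the gripper's body (75 mm by 190 mm) begins 51 mm behind the grasp point.
Start: joints at [-10.227, 30.224, 82.088, -0, 67.689, -10.227], TCP at [0.625, 0, 0.184] pointing down, gripper open.
Joint ranges: [-176.69, 176.69], [-43.24, 126.21], [12.49, 139.97], [-82, 262], [0, 151.66], [-163.58, 163.58]. Speed limits (degrees/s): [159.86, 159.86, 180, 180, 180, 180].

## Interface

Orientations are given as a 3x3 rotation matrix whose columns are the frame's x, y, z axes.
In Python, from rig import read_state, optics, bot gives the robot as it stands. The module is installed in compiled form; this text tells all that it offers.
- The arm moves only by the tool send_rows, never from a script. Its argument "commands" is a list of rows, each a list of 7 numbers: the turn, a rotation vector about the tool's x, y, z in units of 5 degrees (1.0 is 5 degrees), then the shift along the tool's x, y, z in units of 30 mm (1.0 is 30 mm), then the opening, from 0 (shut) to 1 (fully open). In form: [[rx, ry, rz, tx, ty, tz, gripper], ...]. A call has 1 to 20 rows; each row is the pose to reach, as a shift and turn from the pose commanded when the call began, along the tool's axes at that moment; what a row does not reach only later rows make up. A row lasts 1/12 s, in which the tool goes at most 41.7 mm and 7.16 degrees, less where a joint would pass 70% of its speed; a pose out of reach is approached as far as the arm can. A call with a gripper value outside its range is refused whole. The fingers move at their own pace and stop on an object; the grip force is fixed at half the most. Time passes only in rows, so rows that repeat a pose let the fingers close. It gives the time, the measured TCP pose, the force, the opening and the grip force at its end, in the units of the state.
- read_state(): the state, without advancing time (a new reading comes with each control period).
- optics.capture(name): name is "scene" or "side" or "wrist"; returns a dict with "image" (400x640x3 uint8, blue, green, red), "intrinsics" (3x3 intrinsics, pixels), "extrinsics" (4x4, takes a point from world to camera coordinates); the wrist camera has in their place "T_tool_cam" (4x4, takes a point from camera to tool coordinates, whose origin is the TCP and whose axes are the flange's). Camera axes: x right, y down, z forward; pixel columns grow to the right and rows downward; lengths in m; the calibration is good to about 2 mm. A picture is of the moment at which its call begins: read the wrist's pose just before it. There is no depth.
- bot.hand_in(): hands the job in; it is judged then, once.
The state is a dict: "time_s": time; "joint_positions": joint angles; "qvel": joint speeds; "tau": joint torques, N m; "position": TCP position; "tcp_rot": TCP orientation; "force": force on the tool from outside, world axes, zero at the start; "moment": the same for the moment, N m; "opening": opening from 0.0 (shut) to 1.0 (fully open); "grasp_force": force on a finger pad.
Only numpy, scipy, OpenCV 4.12 (cv2) and the standard library are available. Lean on these libraries where they do the work, as an engineer would, in place of code of your own. Each camera call takes 0.05 s, during which the arm holds its last target. There are 200 camera calls.

## Task

Swing the drilling jig's cam handle over to its other detent so that the end stop comes up, and leave the handle there. Then lay the longest of the three square-tube offcuts flat on the jig along the fence, slide it under the drill-bush arm until its end meets the raised stop, and be my third hand while I do up the clamp: finish still gripping the tube, holding it along the fence and pushing it against the stop with a steady force of about 12 N (never ramming it), and do not let go. Leave the other two offcuts, the pliers and the try square where they lie.

Things in the scene. Friction and masses are not known exactly. Their poses are not given: they have to be found in the camera images.
- jig: Steel drilling jig fixed to the bench: a dark plate 130 (x) x 320 (y) mm, its flat top 40 mm above the bench. Origin on the bench, 10 mm nearer the front than the plate's centre; x points to the fence side (about away from the robot), y to the jig's left, where tubes are fed in, z up. The 120 mm tube, home against stop and fence, has its centre at x=8 mm, y=-20 mm in this frame.
- fence (a point): Middle of the fence's face, at the plate's top; axes as the jig's (there at x=20, y=45, z=40 mm). The fence is a bright bar along y, 190 mm long, 16 mm deep, 8 mm high above the plate; the face looks to -x. A 24 mm tube lying against it has its middle line 12 mm on this point's -x side.
- stop_face (a point): Point on the plate's top where the end stop's face rises (jig frame x=8, y=-80, z=40 mm), axes as the jig's. The face looks to +y and is met by the tube's end, coming from +y; it is 26 mm wide.
- drill_bush (a point): Centre of the steel drill bush, top edge, 47 mm above the plate (jig frame x=8, y=-51, z=87 mm). Its fixed arm reaches over the tube's lane from a post behind the fence: y from -68 to -34, x from -10 to 66 mm in the jig frame, underside 30 mm above the plate; a tube 24 mm high slides under it.
- clamp_stud (a point): Foot of the parked strap clamp with its star knob, on the plate behind the fence (jig frame x=56, y=80, z=40 mm). The strap lies along the fence, x from 44 to 70, y from 60 to 140 mm in the jig frame, all below 65 mm above the plate. It stays as it is.
- cam_handle (a joint): The handle's angle in rad, counter-clockwise from above. 0: off detent, the arm points to the jig's -x (to the front), stop sunk. 1.571: on detent, the arm points to the jig's -y (in line with the tube's lane, away from it), stop up. A sprung flat on the hub's square cam holds either end: about 0.3 N m (5 N at the grip) to start it, less towards mid throw, past which it snaps over by itself.
- handle_hub (a point): Foot of the handle's vertical axis, on the plate's top (jig frame x=0, y=-125, z=40 mm). The hub is 28 mm in diameter over a 24 mm square cam; the handle's flat arm runs 16 to 24 mm above the plate.
- handle_grip (a point): Middle of the handle's upright black grip, which turns freely on its pin, 20 mm in diameter and 40 mm high, 62 mm from the hub's axis; this point is 84 mm above the bench, the grip's foot 64 mm and its top 104 mm. It moves with the handle.
- end_stop: The bright steel stop blade, 26 mm wide (x) and 12 mm thick (y), parallel to the jig's axes. Origin 1 mm above the middle of its top, so 40 mm above the bench when sunk (top 1 mm below the plate's) and 57 mm when up (standing 16 mm proud). Rigid: no spring behind it.
- long_tube: The tube to hold: square steel tube, 24 x 120 x 24 mm, 2 mm wall, open ends, 0.1 to 0.15 kg, lying on the bench. Origin at the centre of its underside, y along its length, z up. The longest of three; on the jig its top is 64 mm above the bench.
- thick_tube: Short thick square-tube offcut, 30 x 60 x 30 mm, origin at the centre of its underside, y along its length; to be left alone.
- thin_tube: Square-tube offcut of middle length, 22 x 80 x 22 mm, origin at the centre of its underside, y along its length; to be left alone.
- try_square: Engineer's square lying flat, 148 x 90 x 14 mm, behind the offcuts on the right; to be left alone.
- pliers: Combination pliers lying flat, 64 x 182 x 12 mm, near the bench's front edge; to be left alone.

How it is judged (in metres and radians):
On the way:
1. the cam handle is at its on detent, the end stop up, and the tube not yet in the jig (value of joint cam_handle above 1.47 rad and horizontal distance between long_tube and end_stop above 0.09 m), for 0.2 s.
At the end, for the whole second after the job is handed in: Handle at its on detent (over 1.47 rad), stop up; the long tube lies flat on the plate along the fence (within 2.5 mm, 0.04 rad), its end at the stop (within 3 mm), at rest, fingers still on it, pressing on the stop with 6 to 20 N all through the last second (value of joint cam_handle above 1.47 rad and height (world z) of end_stop above 0.054 m and y of long_tube in the frame of jig between -0.023 and -0.017 m and x of long_tube in the frame of jig between 0.0055 and 0.0105 m and z of long_tube in the frame of jig between 0.037 and 0.043 m and angle between the y axis of long_tube and the y axis of jig, either way round below 0.04 rad and angle between long_tube's own z axis and vertical below 0.04 rad and contact force between long_tube and end_stop between 6 and 20 N and contact force between the fingers and long_tube above 2 N and linear speed of long_tube below 0.01 m/s); the arm keeps its last pose, push and grip.
It fails at once if the tube is rammed against the stop (over 40 N) (contact force between long_tube and end_stop above 40 N).
It fails at once if another offcut, the pliers or the try square is moved by more than 20 mm (distance of any of thick_tube, thin_tube, try_square, pliers from where it was at the start of the episode above 0.02 m).
It also fails if it takes over 72 s, if anything falls off the work surface, if the arm or the gripper's body presses on something with over 40 N, if the wrist force passes 120 N, or if a joint passes its speed limit or range.

## Working session

There is one attempt and no reset: what is moved stays moved. The work goes in short steps, Python scripts to look and compute and a tool call to move; the robot and the scene stay as the last step left them, time stands still between calls to the robot, and variables do not carry over. Pictures are saved under pics/ and viewed, at most 10 in all, crops included, and the job is handed in when it is done.

Besides the shell and the picture viewer there is one more tool, called after ">>>" as name([rows], argument=value, ...), one row to a line, values as JSON. send_rows: Moves the arm, as the interface text tells. Its arguments: {"type":"object","properties":{"commands":{"type":"array","items":{"type":"array","items":{"type":"number"}}}},"required":["commands"]}

```bash
mkdir -p pics; python3 - <<'E'
from rig import read_state, optics
import cv2,pickle
s=read_state();print(s)
d={}
for n in("scene","side","wrist"):
    d[n]=optics.capture(n);cv2.imwrite(f"pics/{n}0.png",d[n]["image"])
    print(n,d[n]["intrinsics"].tolist(),(d[n].get("extrinsics") if n!="wrist" else d[n]["T_tool_cam"]).round(4).tolist())
pickle.dump((s,d),open("d0.pkl","wb"))
E
```

```text
{'time_s': 0.0, 'joint_positions': array([-1.02274563e+01,  3.02787267e+01,  8.21585639e+01, -2.71270001e-03,
        6.76903563e+01, -1.02263560e+01]), 'qvel': array([-0.01624368,  0.02704558, -0.08811869, -0.158148  ,  0.13203993,
        0.08125847]), 'tau': array([-5.45745443e-04, -4.40045428e+01, -1.76593530e+01,  6.32597599e-02,
        5.83207863e-02, -1.53719384e-04]), 'position': array([6.24151962e-01, 1.65400433e-04, 1.82662236e-01]), 'tcp_rot': array([[ 1.56981101e-06,  9.99997579e-01, -2.20023367e-03],
       [ 9.99999938e-01, -7.94308890e-07,  3.52464357e-04],
       [ 3.52461757e-04, -2.20023408e-03, -9.99997517e-01]]), 'force': array([-0.08204505,  0.48363041,  0.08292129]), 'moment': array([-0.0117832 , -0.0643534 , -0.00808073]), 'grasp_force': 0.0, 'opening': 1.0020872490461004}
scene [[373.2555621852358, 0.0, 314.18206211804534], [0.0, 373.2555621852358, 192.30125926630376], [0.0, 0.0, 1.0]] [[0.8978, -0.4404, -0.0099, -0.4453], [-0.2356, -0.4609, -0.8556, 0.1883], [0.3722, 0.7705, -0.5176, 1.0115], [0.0, 0.0, 0.0, 1.0]]
side [[510.7640450648036, 0.0, 319.34706222448733], [0.0, 510.7640450648036, 202.35517659905634], [0.0, 0.0, 1.0]] [[-0.831, -0.5558, -0.0252, 0.3667], [-0.1786, 0.3094, -0.934, 0.1684], [0.5269, -0.7716, -0.3564, 1.3674], [0.0, 0.0, 0.0, 1.0]]
wrist [[341.1499405986969, 0.0, 313.3872155727414], [0.0, 341.1499405986969, 196.15180157889543], [0.0, 0.0, 1.0]] [[-0.0005, -0.9558, -0.2941, 0.0806], [1.0, -0.0007, 0.0006, -0.0009], [-0.0008, -0.2941, 0.9558, -0.2011], [0.0, 0.0, 0.0, 1.0]]
```

View pics/scene0.png

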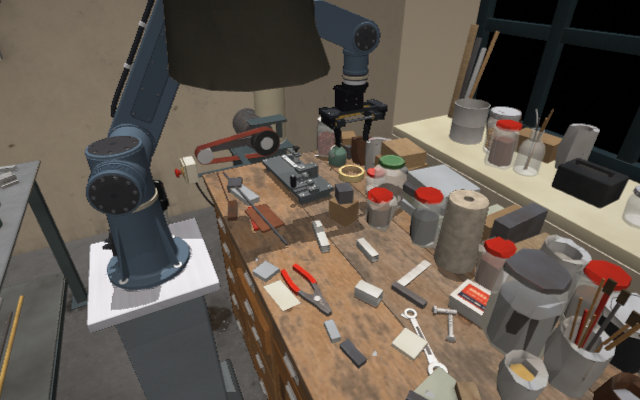

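View pics/side0.png

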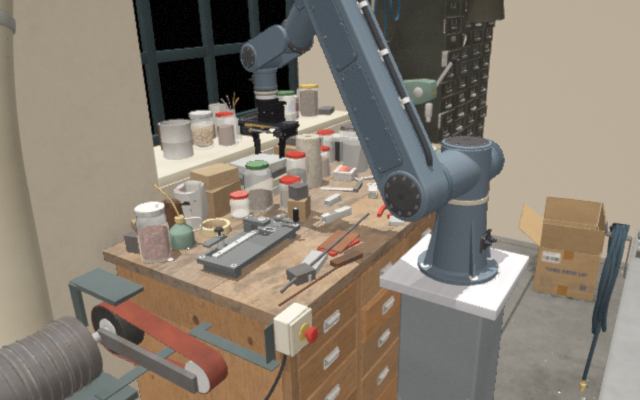

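View pics/wrist0.png

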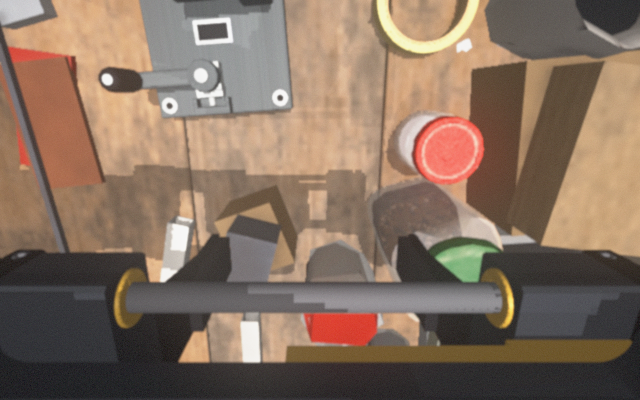

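The scene view shows the jig at about (295,175), tubes at (320,235), (367,250) and (368,292), and the pliers at (310,290). The wrist view shows the jig's right end with corners at (165,117) and (291,107), the hub at (205,76) and the grip at (115,79).

```bash
cat > h.py <<'E'
import numpy as np,cv2,pickle
from rig import read_state, optics
def snap(n,tag):
    s=read_state();c=optics.capture(n);cv2.imwrite(f"pics/{tag}.png",c["image"])
    pickle.dump((s,c),open(f"{tag}.pkl","wb"));return cam(s,c)
def cam(s,c):
    if "T_tool_cam" in c:
        T=np.eye(4);T[:3,:3]=s["tcp_rot"];T[:3,3]=s["position"];M=T@c["T_tool_cam"]
    else: M=np.linalg.inv(c["extrinsics"])
    return c["intrinsics"],M,c["image"]
def load(tag): return cam(*pickle.load(open(f"{tag}.pkl","rb")))
def ray(C,p):
    d=C[1][:3,:3]@np.linalg.inv(C[0])@[p[0],p[1],1];return C[1][:3,3],d/np.linalg.norm(d)
def plane(C,p,z):
    o,d=ray(C,p);return o+d*(z-o[2])/d[2]
def tri(*cp):
    A=0;b=0
    for C,p in cp:
        o,d=ray(C,p);P=np.eye(3)-np.outer(d,d);A=A+P;b=b+P@o
    return np.linalg.solve(A,b)
def proj(C,X):
    q=np.linalg.inv(C[1])@np.r_[X,1];q=C[0]@q[:3];return q[:2]/q[2]
E
python3 - <<'E'
from h import *
s,d=pickle.load(open("d0.pkl","rb"));S,D,W=[cam(s,d[n]) for n in("scene","side","wrist")]
for p in [(165,117),(291,107)]:print(p,plane(W,p,.04).round(4))
print("hub",plane(W,(205,76),.066).round(4),"grip",plane(W,(115,79),.09).round(4))
for p in[(320,235),(367,250),(368,292),(310,290),(412,283),(343,205),(343,190)]:print(p,plane(S,p,.02).round(3))
# upscaled crop of scene
im=d["scene"]["image"][140:340,215:475];cv2.imwrite("pics/crop.png",cv2.resize(im,(780,600),interpolation=cv2.INTER_CUBIC))
E
```

```text
(165, 117) [0.477  0.0566 0.04  ]
(291, 107) [0.6013 0.066  0.04  ]
hub [0.5279 0.0936 0.066 ] grip [0.4615 0.0903 0.09  ]
(320, 235) [ 0.453 -0.126  0.02 ]
(367, 250) [ 0.537 -0.243  0.02 ]
(368, 292) [ 0.455 -0.373  0.02 ]
(310, 290) [ 0.335 -0.306  0.02 ]
(412, 283) [ 0.567 -0.396  0.02 ]
(343, 205) [ 0.59  -0.019  0.02 ]
(343, 190) [0.638 0.063 0.02 ]
```

View pics/crop.png

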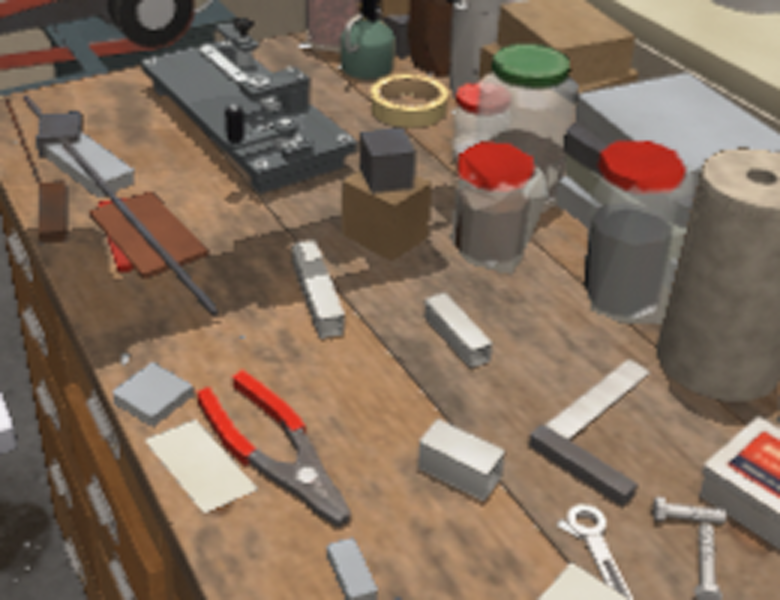

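The crop shows the long tube at about scene pixel (320,236), the thin tube at (367,250), the thick tube at (368,292), and a wooden block with a dark cube on it beside the jig. I'll move the wrist camera over the jig next.

>>> send_rows([
  [0,0,0,1,-0.8,-0.7,1],
  [0,0,0,2,-1.6,-1.4,1],
  [0,0,0,3,-2.4,-2.1,1],
  [0,0,0,4.3,-3.1,-2.6,1],
  [0,0,0,4.3,-3.1,-2.6,1],
  [0,0,0,4.3,-3.1,-2.6,1],
  [0,0,0,4.3,-3.1,-2.6,1],
  [0,0,0,4.3,-3.1,-2.6,1],
  [0,0,0,4.3,-3.1,-2.6,1],
])

```text
time_s: 0.9
position: [0.5324, 0.1277, 0.2605]
tcp_rot: [[0.002, 1.0, -0.002], [1.0, -0.002, -0.001], [-0.001, -0.002, -1.0]]
force: [1.0, 0.9, -0.5]
opening: 1.002
grasp_force: 0.0
```

```bash
python3 -c "
from h import *
snap('wrist','w1');print(read_state()['position'])"
```

```text
[0.53241814 0.12765883 0.26052634]
```

View pics/w1.png

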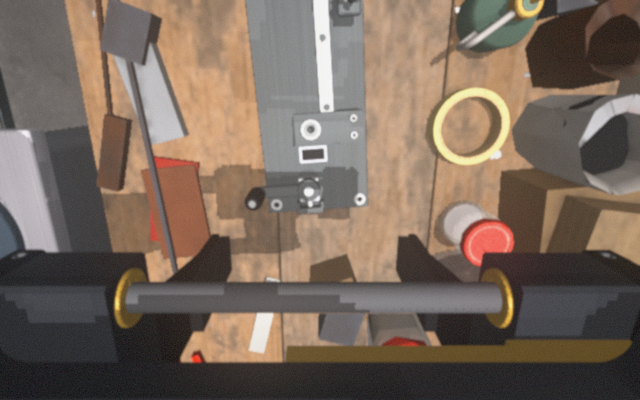

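The view shows the jig from above: bush at (311,129), sunk stop at (313,155), hub at (309,190), grip at (254,201), fence edge running from about (316,0) to (320,110), and the plate corners at (265,212) and (366,205).

```bash
python3 - <<'E'
from h import *
s,d=pickle.load(open("d0.pkl","rb"));W0=cam(s,d["wrist"]);W1=load("w1")
g=cv2.cvtColor(W1[2],cv2.COLOR_BGR2GRAY);g0=cv2.cvtColor(W0[2],cv2.COLOR_BGR2GRAY)
# fence: left & right edges of bright bar per row
L=[];R=[]
for v in range(2,108,3):
    r=np.where(g[v,300:345]>180)[0]
    if len(r)>3: 
        L.append(plane(W1,(300+r[0]-.5,v),.048));R.append(plane(W1,(300+r[-1]+.5,v),.048))
for E in(L,R):
    E=np.array(E);m=np.polyfit(E[:,1],E[:,0],1);res=E[:,0]-np.polyval(m,E[:,1]);k=abs(res)<.0015
    m=np.polyfit(E[k,1],E[k,0],1);print("fence dx/dy",m,np.degrees(np.arctan(-m[0])),len(E),k.sum(),E[:,1].min(),E[:,1].max())
# plate edges on 0.04 gradient
def cen(gg,x0,x1,y0,y1,t):
    m=(gg[y0:y1,x0:x1]>t).astype(np.uint8);n,l,st,c=cv2.connectedComponentsWithStats(m)
    i=1+np.argmax(st[1:,4]);return c[i]+[x0,y0],st[i]
for gg,nm,box in((g,"w1",(294,334,140,170)),(g0,"w0",(185,240,12,52))):
    c,st=cen(gg,*box,170);print("stop",nm,c,st)
pts={"screwL":((170,105),(277,205)),"screwR":((280,98),(360,199)),"stop":((213,31),(313,155)),"hub":((205,74),(309,190)),"cornL":((165,117),(265,212)),"cornR":((291,107),(366,205)),"grip":((106,79),(251,203))}
for k,(a,b) in pts.items():print(k,tri((W0,a),(W1,b)).round(4))
print("bush",plane(W1,(311,129),.087),"stop1",plane(W1,(313,155),.039))
a=np.hstack([cv2.resize(W1[2][100:220,235:385],(600,480),interpolation=2),cv2.resize(W0[2][0:120,90:140],(200,480),interpolation=2)])
cv2.imwrite("pics/c1.png",a)
E
```

```text
fence dx/dy [-0.0674041   0.55100592] 3.8561374662683443 36 36 0.1903533781969079 0.3001132256958237
fence dx/dy [-0.07099207  0.56897877] 4.060733016652266 36 36 0.19031818888453783 0.3000746787990057
stop w1 [312.66666667 153.56481481] [  4   4  30  20 324]
stop w0 [212.67563025  30.61512605] [  7   5  42  29 595]
screwL [0.4845 0.0679 0.0435]
screwR [0.5912 0.0747 0.0417]
stop [0.5314 0.1329 0.0428]
hub [0.5269 0.0946 0.065 ]
cornL [0.4676 0.0533 0.0239]
cornR [0.6007 0.0656 0.0373]
grip [0.4623 0.0901 0.1038]
bush [0.52897268 0.16898995 0.087     ] stop1 [0.53095037 0.13188628 0.039     ]
```

View pics/c1.png

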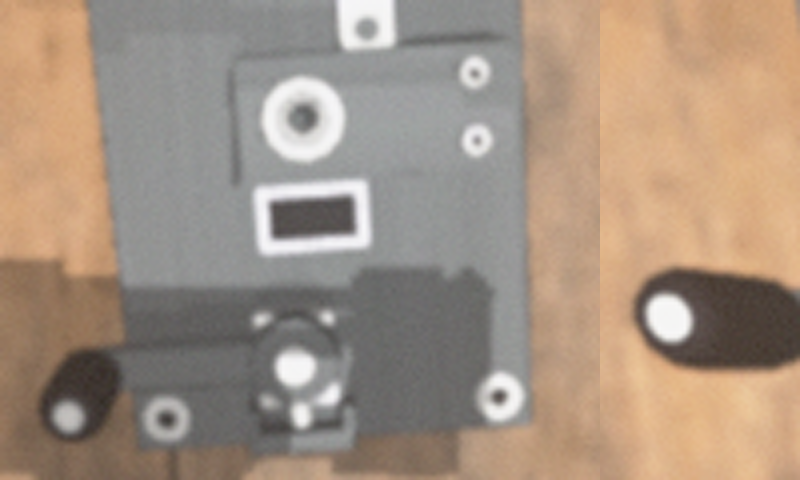

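>>> send_rows([
  [0,0,0,-0.6,-1,1,0.5],
  [0,0,0,-1.26,-2.26,2,0.5],
  [0,0,0,-1.26,-2.26,3.1,0.5],
  [0,0,0,-1.26,-2.26,4.2,0.5],
  [0,0,0,-1.26,-2.26,4.6,0.5],
  [0,0,0,-1.26,-2.26,4.6,0.5],
  [0,0,0,-1.26,-2.26,5.2,0.5],
  [0,0,0,-1.26,-2.26,5.8,0.5],
  [0,0,0,-1.26,-2.26,6.3,0.5],
  [0,0,0,-1.26,-2.26,6.3,0.5],
  [0,0,0,-1.26,-2.26,6.3,0.5],
  [0,0,0,-1.26,-2.26,6.3,0.5],
])

```text
time_s: 1.95
position: [0.4656, 0.0909, 0.0736]
tcp_rot: [[0.0, 1.0, 0.002], [1.0, -0.0, -0.0], [-0.0, 0.002, -1.0]]
force: [0.2, -0.5, 0.6]
opening: 0.501
grasp_force: 0.0
```

```bash
python3 -c "
from h import *
s=read_state();print(s['position'],s['force'],s['opening'])
o=np.array([.5173,.2190]);a=np.radians(3.95);ux=np.array([np.cos(a),np.sin(a)]);uy=np.array([-ux[1],ux[0]])
for th in range(0,91,10):
  t=np.radians(th);g=o-.125*uy+.062*(-np.cos(t)*ux-np.sin(t)*uy)
  d=g-s['position'][:2];print(th,g.round(4),'tx,ty',(np.array([d[1],d[0]])/.03).round(2))
"
```

```text
[0.46556339 0.09091215 0.07356128] [ 0.21327139 -0.50779054  0.60768897] 0.5012849792925709
0 [0.4641 0.09  ] tx,ty [-0.03 -0.05]
10 [0.4657 0.0794] tx,ty [-0.39  0.01]
20 [0.4692 0.0691] tx,ty [-0.73  0.12]
30 [0.4745 0.0597] tx,ty [-1.04  0.3 ]
40 [0.4813 0.0513] tx,ty [-1.32  0.52]
50 [0.4894 0.0442] tx,ty [-1.56  0.8 ]
60 [0.4987 0.0386] tx,ty [-1.74  1.1 ]
70 [0.5088 0.0347] tx,ty [-1.87  1.44]
80 [0.5194 0.0326] tx,ty [-1.94  1.79]
90 [0.5302 0.0324] tx,ty [-1.95  2.15]
```

>>> send_rows([
  [0,0,0,0,0,0,0.1],
  [0,0,0,0,0,0,0.1],
  [0,0,0,0,0,0,0.1],
  [0,0,0,0,0,0,0.1],
  [0,0,0,0,0,0,0.1],
  [0,0,0,0,0,0,0.1],
])

```text
time_s: 2.45
position: [0.4642, 0.0913, 0.0728]
tcp_rot: [[-0.0, 1.0, 0.0], [1.0, 0.0, -0.0], [-0.0, 0.0, -1.0]]
force: [-0.2, 1.6, 0.5]
opening: 0.149
grasp_force: 0.0
```

>>> send_rows([
  [0,0,0,-0.2,0.0,0,0.1],
  [0,0,0,-0.39,0.02,0,0.1],
  [0,0,0,-0.56,0.07,0,0.1],
  [0,0,0,-0.73,0.13,0,0.1],
  [0,0,0,-0.89,0.22,0,0.1],
  [0,0,0,-1.04,0.31,0,0.1],
  [0,0,0,-1.32,0.53,0,0.1],
  [0,0,0,-1.56,0.81,0,0.1],
  [0,0,0,-1.74,1.11,0,0.1],
  [0,0,0,-1.87,1.45,0,0.1],
  [0,0,0,-1.94,1.8,0,0.1],
  [0,0,0,-1.95,2.0,0,0.1],
  [0,0,0,-1.95,2.17,0,0.1],
  [0,0,0,-1.95,2.17,0,0.1],
  [0,0,0,-1.95,2.17,0,0.1],
  [0,0,0,-1.95,2.17,0,0.1],
])

```text
time_s: 3.78
position: [0.5285, 0.0331, 0.0725]
tcp_rot: [[-0.0, 1.0, -0.001], [1.0, 0.0, 0.0], [0.0, -0.001, -1.0]]
force: [-0.5, -0.2, -0.8]
opening: 0.102
grasp_force: 0.0
```

Opening 0.10 and no pad force: the fingers don't hold the grip. I'll look before doing anything else.

```bash
python3 -c "
from h import *
a=snap('wrist','w2')[2];b=snap('side','s2')[2]
cv2.imwrite('pics/c2.png',np.hstack([cv2.resize(a[0:300,120:420],(400,400)),cv2.resize(b[190:290,190:290],(400,400),interpolation=2)]))"
```

```text
(no output)
```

View pics/c2.png

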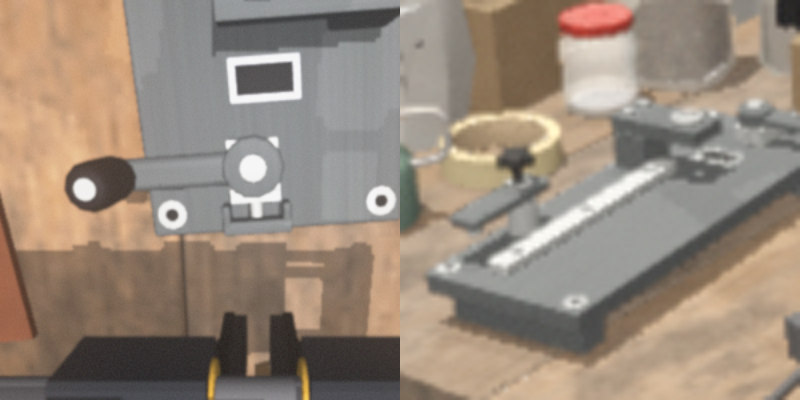

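The handle has not moved: stop still sunk, grip top at wrist px (184,141) and its foot near (212,132). The fingers are in front of the grip, so I'll re-triangulate it.

```bash
python3 - <<'E'
from h import *
s,d=pickle.load(open("d0.pkl","rb"));W0=cam(s,d["wrist"]);W1=load("w1");W2=load("w2")
print(pickle.load(open("w2.pkl","rb"))[0]['position'],d['wrist']['T_tool_cam'].round(4))
def blob(C,b):
    g=cv2.cvtColor(C[2],cv2.COLOR_BGR2GRAY)[b[2]:b[3],b[0]:b[1]];n,l,st,c=cv2.connectedComponentsWithStats((g>b[4]).astype('u1'))
    for i in range(1,n):
        if st[i,4]>8:print(c[i]+[b[0],b[2]],st[i])
blob(W2,(165,205,120,160,180));blob(W1,(243,262,193,212,120));blob(W0,(95,120,65,95,150))
G0,G1,G2=(107,79),(252,204),(183.5,141.5)
print(tri((W0,G0),(W1,G1)),tri((W0,G0),(W2,G2)),tri((W1,G1),(W2,G2)),tri((W0,G0),(W1,G1),(W2,G2)))
H2=(310,124)
print('hub',tri((W0,(205,74)),(W2,H2)))
print('stop',tri((W0,(212.7,30.6)),(W2,(264*.75+120,78*.75))),tri((W0,(212.7,30.6)),(W1,(312.7,153.6))))
print('tcp px',proj(W2,pickle.load(open("w2.pkl","rb"))[0]['position']))
for z in (.064,.084,.104):print(proj(W2,[.4645,.09,z]))
E
```

```text
[0.52846279 0.0330581  0.07248081] [[-5.000e-04 -9.558e-01 -2.941e-01  8.060e-02]
 [ 1.000e+00 -7.000e-04  6.000e-04 -9.000e-04]
 [-8.000e-04 -2.941e-01  9.558e-01 -2.011e-01]
 [ 0.000e+00  0.000e+00  0.000e+00  1.000e+00]]
[169.31782946 140.14341085] [  0   0  18  40 258]
[182.90454545 141.67272727] [ 10  14  17  17 220]
[251.57446809 203.68085106] [ 5  7  8  8 47]
[101.95419847  80.9351145 ] [  0   0  25  30 262]
[106.75892857  78.92857143] [  6   8  12  13 112]
[0.46394944 0.08979147 0.10578513] [0.46366244 0.08988632 0.10512968] [0.4641107  0.09003987 0.10639806] [0.46395439 0.08987245 0.10579328]
hub [0.52585923 0.09492698 0.05980142]
stop [0.53065318 0.13379712 0.03967201] [0.53068195 0.13390322 0.03997033]
tcp px [314.65072246 224.3685205 ]
[209.45259526 131.86670094]
[198.87622212 135.99004669]
[185.90833631 141.04575684]
```

```bash
python3 - <<'E'
from h import *
s,d=pickle.load(open("d0.pkl","rb"));S=cam(s,d["scene"]);D=cam(s,d["side"])
for z in(.064,.104):print("grip scene",proj(S,[.4645,.09,z]),"side",proj(D,[.4645,.09,z]))
S2=snap("scene","sc2");t=read_state()
print(t['position'],t['opening'],t['joint_positions'].round(2))
print("tcp",proj(S2,t['position']),proj(D,t['position']))
cv2.imwrite('pics/c3.png',np.hstack([cv2.resize(S2[2][130:230,255:355],(400,400),interpolation=2),cv2.resize(S[2][130:230,255:355],(400,400),interpolation=2)]))
E
```

```text
grip scene [293.22895504 186.97717671] side [295.51280828 220.34765039]
grip scene [292.74372729 176.2391466 ] side [294.94568596 207.84356135]
[0.52862422 0.03298893 0.07261629] 0.10130115395886867 [ -8.53  32.39 101.5   -0.    46.16  -8.54]
tcp [318.57255831 188.05427292] [289.64103028 207.60763878]
```

View pics/c3.png

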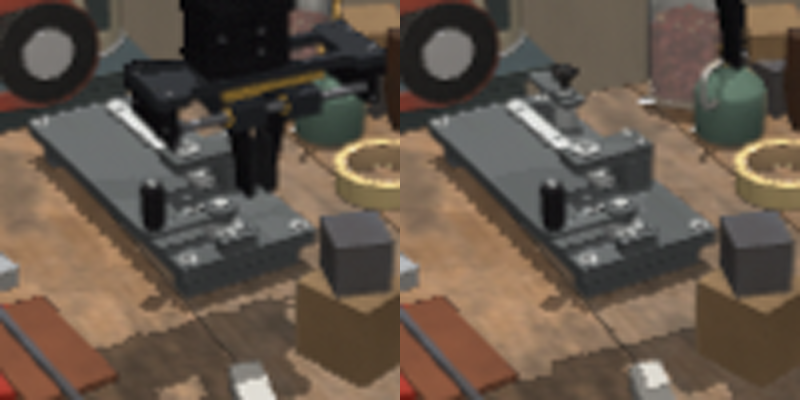

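The scene crop shows the fingertips at about px (319,177), roughly 10 px above the projected TCP (319,188), with the grip untouched. I'll triangulate the real tips.

```bash
python3 - <<'E'
from h import *
t=read_state();W2=load("w2");S2=load("sc2")
p=t['position']
for dz in(0,.01,.02,.03,.04):print(dz,proj(W2,p+[0,0,dz]).round(1),proj(W2,p+[0,.01,dz]).round(1),proj(S2,p+[0,.01,dz]).round(1),proj(S2,p+[0,-.01,dz]).round(1))
g=cv2.cvtColor(W2[2],cv2.COLOR_BGR2GRAY)
print(g[220:262:2,286:346:3])
g=cv2.cvtColor(S2[2],cv2.COLOR_BGR2GRAY);print(g[166:186,312:326])
E
```

```text
0 [314.9 224.6] [314.9 209.6] [317.2 186.7] [320.  189.5]
0.01 [315.  230.7] [315.  215.2] [317.2 184. ] [320.  186.8]
0.02 [315.  237.5] [315.1 221.3] [317.1 181.3] [320. 184.]
0.03 [315.1 245. ] [315.1 228. ] [317.1 178.5] [320.  181.3]
0.04 [315.2 253.2] [315.2 235.5] [317.1 175.8] [320.  178.5]
[[114 114 114 114 113 116 114 112 107 105 101 104 103 103 103 107 157 171
  175 173]
 [115 113 114 110 111 115 117 107 107 100 103 105 105 104 106 105 153 167
  175 175]
 [113 115 113 109 107 115 112 106 101 101 102 104 106 102 103 107 150 168
  179 178]
 [109 116 119 109 107 112 111 106 103 101 105 107 103 106 104 103 149 164
  179 178]
 [114 116 117 112 109 107 108 104  98 100 103 106 106 109  99 103 146 165
  177 174]
 [111 112 118 109 110 110 108 108 103 103 103 108 106 107 102 103 151 166
  174 175]
 [112 111 111 114 110 113 107 102 104 102 105 108 108 108 106 101 144 161
  175 175]
 [112  75  66  83 110 107 111 108 105 106 104 104 107 106  98  90  80  92
  166 174]
 [109  46  45  54  73  80  82 112 102 103 104 106  90  72  75  64  50  49
  147 178]
 [103  50  47  47  49  44  66 111 1
[... 1466 characters left out ...]
5  11  10  12  18  22  21  19  20  21  27  82 128]
 [ 55  46  12  11  12  15  23  24  20  21  21  26  85 133]
 [ 55  48  20  11   9  16  33  50  39  19  21  31  88 134]
 [ 58  59  50  33  12  17  43  78  83  43  40  63 105 129]
 [ 80  80  84  80  33  24  53  91 108  91  86 111 132 128]
 [109 111 112 106  82  62  90 110 112 113 114 116 116 112]
 [103 106 110 112 112 112 112 112 110 112 112 113 112 111]
 [102  97  96 113 112 112 112 112 111 111 111 108 105 106]
 [ 91  75  86 113 112 112 112 110 110 110 106 102 104 105]
 [ 51  60  89 104 107 111 108 103 103 104 105 105 104 105]
 [ 53  85 120 107 104 103 105 105 105 107 112 111 111 110]
 [ 72 119 157 131 101 105 106 112 112 112 111 112 112 112]]
```

The tips really sit about 38 mm short of the stated TCP: the wrist and scene views agree on this, and it explains closing above the grip (tips at 0.111, grip top at 0.104). I'll go back and come down 40 mm lower.

>>> send_rows([
  [0,0,0,0.6,-0.7,-0.5,0.5],
  [0,0,0,1.3,-1.5,-0.5,0.5],
  [0,0,0,1.9,-2.15,-0.3,0.5],
  [0,0,0,1.9,-2.15,0,0.5],
  [0,0,0,1.9,-2.15,0,0.5],
  [0,0,0,1.9,-2.15,0.5,0.5],
  [0,0,0,1.9,-2.15,0.9,0.5],
  [0,0,0,1.9,-2.15,1.2,0.5],
  [0,0,0,1.9,-2.15,1.35,0.5],
  [0,0,0,1.9,-2.15,1.35,0.5],
  [0,0,0,1.9,-2.15,1.35,0.1],
  [0,0,0,1.9,-2.15,1.35,0.1],
  [0,0,0,1.9,-2.15,1.35,0.1],
  [0,0,0,1.9,-2.15,1.35,0.1],
  [0,0,0,1.9,-2.15,1.35,0.1],
  [0,0,0,1.9,-2.15,1.35,0.1],
])

```text
time_s: 5.27
position: [0.4641, 0.0898, 0.0325]
tcp_rot: [[-0.0, 1.0, -0.001], [1.0, 0.0, -0.0], [-0.0, -0.001, -1.0]]
force: [-1.4, 0.3, 3.2]
opening: 0.221
grasp_force: 30.0
```

Gripped at 0.22 with 30 N. Now the arc.

>>> send_rows([
  [0,0,0,-0.18,0.02,0,0.1],
  [0,0,0,-0.36,0.06,0,0.1],
  [0,0,0,-0.53,0.11,0,0.1],
  [0,0,0,-0.7,0.17,0,0.1],
  [0,0,0,-0.86,0.26,0,0.1],
  [0,0,0,-1.01,0.35,0,0.1],
  [0,0,0,-1.29,0.57,0,0.1],
  [0,0,0,-1.53,0.85,0,0.1],
  [0,0,0,-1.71,1.15,0,0.1],
  [0,0,0,-1.84,1.49,0,0.1],
  [0,0,0,-1.91,1.84,0,0.1],
  [0,0,0,-1.92,2.05,0,0.1],
  [0,0,0,-1.92,2.2,0,0.1],
  [0,0,0,-1.92,2.22,0,0.1],
  [0,0,0,-1.92,2.22,0,0.1],
  [0,0,0,-1.92,2.22,0,0.1],
])

```text
time_s: 6.6
position: [0.5303, 0.032, 0.0323]
tcp_rot: [[-0.001, 1.0, -0.003], [1.0, 0.001, -0.0], [-0.0, -0.003, -1.0]]
force: [-3.0, 1.8, 6.4]
opening: 0.223
grasp_force: 30.0
```

>>> send_rows([
  [0,0,0,0,0,0,0.5],
  [0,0,0,0,0,0,0.5],
  [0,0,0,0,0,0,0.5],
  [0,0,0,0,0,-1,0.5],
  [0,0,0,0,0,-2.2,0.5],
  [0,0,0,0,0,-3.4,0.6],
  [0,0,0,-0.5,-0.5,-4.6,0.6],
  [0,0,0,-1.5,-1,-5.6,0.6],
  [0,0,0,-2.5,-1.7,-5.6,0.6],
  [0,0,0,-3.7,-2.3,-5.6,0.6],
  [0,0,0,-3.7,-2.3,-5.6,0.6],
  [0,0,0,-3.7,-2.3,-5.6,0.6],
  [0,0,0,-3.7,-2.3,-5.6,0.6],
  [0,0,0,-3.7,-2.3,-5.6,0.6],
])

```text
time_s: 7.77
position: [0.4628, -0.0782, 0.1998]
tcp_rot: [[-0.001, 1.0, -0.0], [1.0, 0.001, 0.0], [0.0, -0.0, -1.0]]
force: [0.8, 0.8, -0.5]
opening: 0.601
grasp_force: 0.0
```

```bash
python3 - <<'E'
from h import *
W=snap("wrist","w3");S=snap("scene","sc3");D=snap("side","s3")
a=cv2.resize(W[2],(480,300));b=cv2.resize(S[2][130:250,250:358],(270,300));c=cv2.resize(W[2][0:225,160:440],(0,0),fx=1,fy=1)
cv2.imwrite('pics/c4.png',np.hstack([a,b]));print(read_state()['position'])
E
```

```text
[ 0.46275414 -0.07780405  0.19979111]
```

View pics/c4.png

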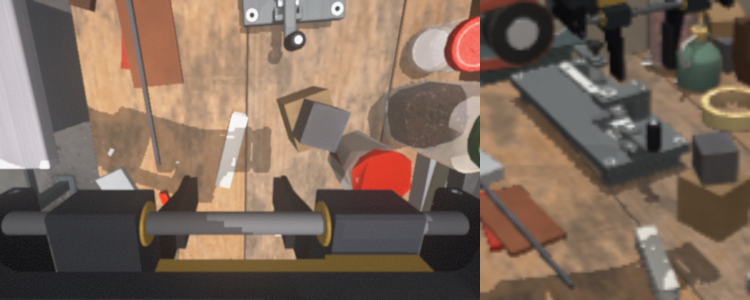

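The handle now points along the lane to −y, with the grip at wrist px (392,53). The tube runs from about wrist px (318,150) to (302,250). Next I'll measure it by colour mask.

```bash
python3 - <<'E'
from h import *
W=load("w3");S=load("sc3")
def mask(C,b,smax,vmin):
    h=cv2.cvtColor(C[2],cv2.COLOR_BGR2HSV)[b[2]:b[3],b[0]:b[1]]
    m=((h[...,1]<smax)&(h[...,2]>vmin)).astype('u1')
    n,l,st,c=cv2.connectedComponentsWithStats(m);i=1+np.argmax(st[1:,4])
    k,_=cv2.findContours((l==i).astype('u1'),0,2);k=max(k,key=cv2.contourArea)+np.array([b[0],b[2]])
    return k,st[i]
k,st=mask(W,(270,350,135,265),70,90);r=cv2.minAreaRect(k.astype(np.float32));print(r,st)
B=cv2.boxPoints(r)
P=np.array([plane(W,p,.024) for p in B]);print(P.round(4));print(P.mean(0),[np.linalg.norm(P[i]-P[i-1]).round(4) for i in range(4)])
for i in(1,2):
  e=P[i]-P[i-1];print(np.degrees(np.arctan2(e[1],e[0])))
k2,st2=mask(S,(300,350,210,262),60,90);print(st2);r2=cv2.minAreaRect(k2.astype(np.float32));print(r2)
for C,k in((W,k),(S,k2)):
  kk=k[:,0];print(kk[kk[:,1].argmin()],kk[kk[:,1].argmax()],kk[kk[:,0].argmin()],kk[kk[:,0].argmax()])
h=cv2.cvtColor(W[2],cv2.COLOR_BGR2HSV);print(h[160:250:15,290:336:3,1]);print(h[160:250:15,290:336:3,2])
print("expected tube top corners scene:",[proj(S,p).round(1) for p in P])
E
```

```text
((309.4852294921875, 198.4376983642578), (24.965286254882812, 105.18630981445312), 13.240520477294922) [  16   13   46  104 2323]
[[ 0.4281 -0.1777  0.024 ]
 [ 0.4577 -0.0537  0.024 ]
 [ 0.4846 -0.06    0.024 ]
 [ 0.4575 -0.1853  0.024 ]]
[ 0.45697379 -0.11918663  0.024     ] [np.float64(0.0304), np.float64(0.1274), np.float64(0.0277), np.float64(0.1282)]
76.59505246621362
-13.220418481565828
[ 12  10  18  33 306]
((321.1294860839844, 235.4583740234375), (33.79701232910156, 10.370308876037598), 72.18110656738281)
[311 148] [304 251] [286 245] [331 157]
[314 220] [321 252] [312 221] [329 247]
[[ 93  91  91  89  89  87   4   2   2   2   2   2   2  14  80  78]
 [ 95  92  93  93  78  20  14  20  22  20  25  21  56  74  77  78]
 [ 97  96  94  56  21  19  20  18  22  21  22  95  90  74  82  83]
 [ 93  91  37  18  21  18  20  23  22  32 102 102  81  68  79  79]
 [ 99  26  20  20  21  18  18  12  59  97  97  93  90  69  82  78]
 [ 21  22  22  13   7   6   8  97 111 105 102 106  96  82  84  78]]
[[217 211 205 203 204 196 245 247 246 246 246 246 246 236 208 203]
 [167 167 159 157 153 217 224 220 201 202 202 199 155 121 155 150]
 [163 165 162 155 207 202 201 202 201 199 198 164 144 124 152 176]
 [162 159 164 201 199 199 200 201 199 189 158 152 126 127 151 188]
 [157 169 193 196 198 198 216 237 168 158 152 151 128 134 152 147]
 [183 194 193 229 243 244 243 227 219 225 222 219 173 178 198 187]]
expected tube top corners scene: [array([320.4, 246.7]), array([310.5, 220.3]), array([319.5, 219.1]), array([331.2, 245.2])]
```

```bash
python3 - <<'E'
from h import *
W=load("w3");S=load("sc3")
# cube top: corners approx wrist px; heights via scene
for nm,a,b in(("cubeTopLeft",(407,131),None),("cubeBL",(393,188),None),("cubeR",(464,166),None),("cubeBot",(450,201),None),("jarlid left",(468,225),None),("blockflap",(371,133),None)):
    print(nm,[plane(W,a,z).round(3)[:2] for z in(.03,.07,.1)])
# tube +y end top corners, two views
print("tube", tri((W,(331,152)),(S,(318.5,219.5))), tri((W,(312,148.5)),(S,(312,220.5))))
s=read_state();p=s['position'];R=s['tcp_rot'];t=np.array([.4625,-.0962,-.027]);print("shift",(R.T@(t-p)/.03).round(2))
E
```

```text
cubeTopLeft [array([ 0.563, -0.038]), array([ 0.552, -0.034]), array([ 0.544, -0.031])]
cubeBL [array([ 0.552, -0.102]), array([ 0.542, -0.091]), array([ 0.535, -0.082])]
cubeR [array([ 0.629, -0.077]), array([ 0.611, -0.068]), array([ 0.597, -0.062])]
cubeBot [array([ 0.618, -0.117]), array([ 0.601, -0.105]), array([ 0.589, -0.095])]
jarlid left [array([ 0.643, -0.147]), array([ 0.623, -0.131]), array([ 0.609, -0.119])]
blockflap [array([ 0.524, -0.041]), array([ 0.517, -0.036]), array([ 0.512, -0.032])]
tube [ 0.48110264 -0.06182585  0.02471835] [ 0.46049903 -0.05806448  0.0251801 ]
shift [-0.62 -0.01  7.56]
```

```bash
python3 - <<'E'
from h import *
W=load("w3");S=load("sc3")
for a,b in(((407,131),(335,185)),((393,188),(337.7,192.7)),((450,201),(352.7,193)),((464,166),(350,183))):
    print(tri((W,a),(S,b)).round(3))
# gripper body underside height: scene px of body bottom (wrist z .1998)
s=read_state();
for z in(.05,.07,.09,.11):print(z,proj(S,s['position']+[0,0,.038+z-0.0]).round(0))
cv2.imwrite('pics/c5.png',cv2.resize(S[2][90:210,270:400],(780,600),interpolation=2)[:600])
E
```

```text
[ 0.546 -0.032  0.111]
[ 0.533 -0.079  0.114]
[ 0.582 -0.091  0.108]
[ 0.589 -0.057  0.121]
0.05 [315. 142.]
0.07 [315. 135.]
0.09 [315. 128.]
0.11 [315. 120.]
```

View pics/c5.png

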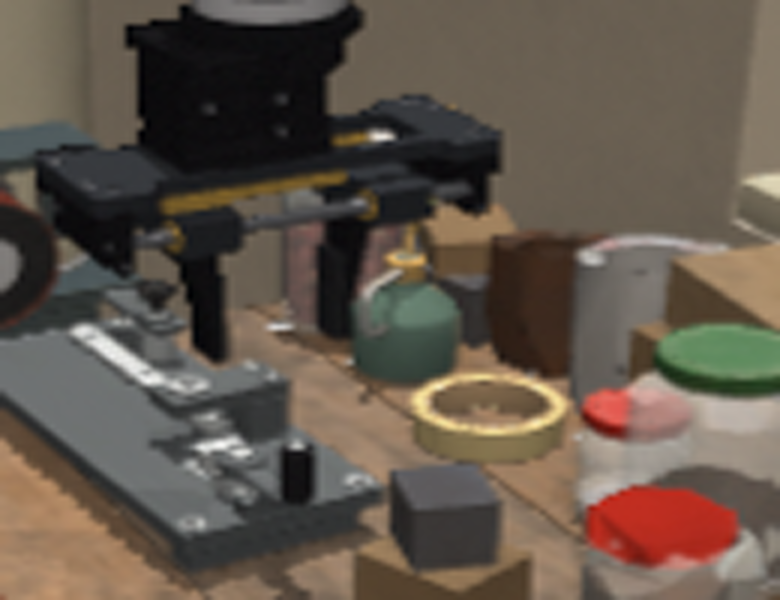

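The crop shows the clear path and the cube's top at about z 0.112, so I'll grasp near the tube's middle (local +10 mm) to keep the gripper body clear of the cube.

>>> send_rows([
  [0,0,0.9,-0.4,-0.05,0.8,0.5],
  [0,0,1.8,-0.8,-0.1,1.6,0.5],
  [0,0,2.66,-1.1,-0.12,2.4,0.5],
  [0,0,2.66,-1.1,-0.12,3.2,0.5],
  [0,0,2.66,-1.1,-0.12,4.2,0.5],
  [0,0,2.66,-1.1,-0.12,5.2,0.5],
  [0,0,2.66,-1.1,-0.12,6,0.5],
  [0,0,2.66,-1.1,-0.12,6.6,0.5],
  [0,0,2.66,-1.1,-0.12,7.1,0.5],
  [0,0,2.66,-1.1,-0.12,7.4,0.5],
  [0,0,2.66,-1.1,-0.12,7.56,0.5],
  [0,0,2.66,-1.1,-0.12,7.56,0.5],
  [0,0,2.66,-1.1,-0.12,7.56,0.5],
  [0,0,2.66,-1.1,-0.12,7.56,0.5],
])

```text
time_s: 9.08
position: [0.4595, -0.112, -0.0259]
tcp_rot: [[0.23, 0.973, 0.002], [0.973, -0.23, -0.001], [-0.0, 0.002, -1.0]]
force: [0.0, 1.2, 0.4]
opening: 0.499
grasp_force: 0.0
```

>>> send_rows([
  [0,0,0,0,0,0,0.1],
  [0,0,0,0,0,0,0.1],
  [0,0,0,0,0,0,0.1],
  [0,0,0,0,0,0,0.1],
  [0,0,0,0,0,0,0.1],
  [0,0,0,0,0,0,0.1],
  [0,0,0,0,0,0,0.1],
])

```text
time_s: 9.67
position: [0.4589, -0.112, -0.0263]
tcp_rot: [[0.23, 0.973, 0.0], [0.973, -0.23, -0.0], [-0.0, 0.0, -1.0]]
force: [-0.7, 0.3, 5.7]
opening: 0.278
grasp_force: 30.0
```

>>> send_rows([
  [0,0,0,0,0,-0.6,0.1],
  [0,0,0,0,0,-1.6,0.1],
  [0,0,0,0,0,-2.8,0.1],
  [0,0,0,0,0,-4,0.1],
  [0,0,-0.4,0.6,0,-5,0.1],
  [0,0,-0.8,1.6,-0.1,-5.3,0.1],
  [0,0,-1.2,2.8,-0.2,-5.3,0.1],
  [0,0,-1.6,4,-0.3,-5.3,0.1],
  [0,0,-2,5.2,-0.4,-5.3,0.1],
  [0,0,-2.4,6.4,-0.5,-5.3,0.1],
  [0,0,-2.8,7.6,-0.6,-5.3,0.1],
  [0,0,-3.2,8.8,-0.7,-5.3,0.1],
  [0,0,-3.45,10,-0.8,-5.3,0.1],
  [0,0,-3.45,11.2,-0.88,-5.3,0.1],
  [0,0,-3.45,12.2,-0.88,-5.3,0.1],
  [0,0,-3.45,12.85,-0.88,-5.3,0.1],
  [0,0,-3.45,12.85,-0.88,-5.3,0.1],
  [0,0,-3.45,12.85,-0.88,-5.3,0.1],
  [0,0,-3.45,12.85,-0.88,-5.3,0.1],
])

```text
time_s: 11.25
position: [0.5207, 0.2686, 0.1316]
tcp_rot: [[-0.069, 0.998, -0.002], [0.998, 0.069, -0.001], [-0.001, -0.002, -1.0]]
force: [-0.7, 0.3, -1.9]
opening: 0.272
grasp_force: 30.0
```

```bash
python3 - <<'E'
from h import *
W=snap("wrist","w4");S=snap("side","s4");s=read_state();print(s['position'],s['tcp_rot'].round(4).tolist(),s['force'],s['opening'])
cv2.imwrite('pics/c6.png',np.hstack([W[2][:,150:490],cv2.resize(S[2][170:290,170:308],(460,400),interpolation=2)]))
E
```

```text
[0.52109293 0.26803044 0.13195084] [[-0.0676, 0.9977, -0.0016], [0.9977, 0.0676, -0.0008], [-0.0006, -0.0016, -1.0]] [ 0.3322978  -0.37168339 -2.36512342] 0.26984061121032926
```

View pics/c6.png

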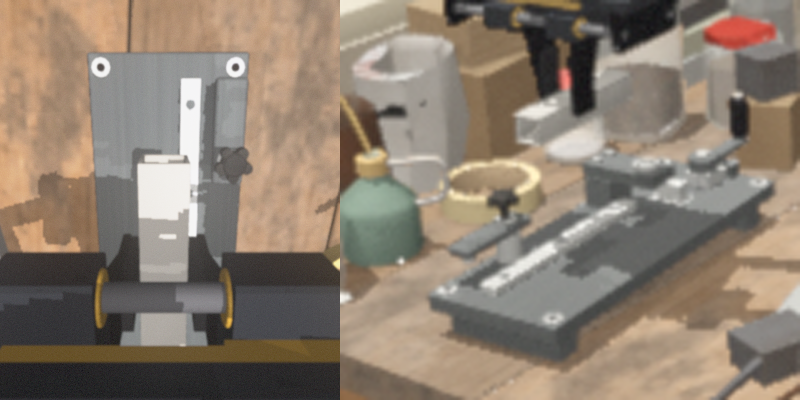

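The wrist half shows the tube held square in the lane, its top face between columns 287 and 338 with the end at row 165. The fence is at columns 331–350, and in the side half the stop, handle and bush are unobstructed. That makes 11 views, one over the limit of 10, so everything from here is numeric only.

```bash
python3 - <<'E'
from h import *
W=load("w4");g=cv2.cvtColor(W[2],cv2.COLOR_BGR2GRAY).astype(float)
g=cv2.GaussianBlur(g,(3,3),0)
def edge(rows,x0,x1,sgn,z):
    P=[]
    for v in rows:
        d=sgn*np.diff(g[v,x0:x1]);i=int(d.argmax())
        if d[i]>8:P.append(plane(W,(x0+i+.5,v),z))
    P=np.array(P);m=np.polyfit(P[:,1],P[:,0],1)
    k=abs(P[:,0]-np.polyval(m,P[:,1]))<.001
    for _ in range(3):
        m=np.polyfit(P[k,1],P[k,0],1);k=abs(P[:,0]-np.polyval(m,P[:,1]))<.001
    return m,k.sum(),len(P),P[k,1].mean()
zt=.183
L=edge(range(172,232,2),278,298,1,zt);R=edge(range(172,232,2),325,348,-1,zt)
F=edge(range(82,160,2),322,342,1,.048);Fr=edge(range(82,160,2),340,358,-1,.048)
for e in(L,R,F,Fr):print(e[0],np.degrees(np.arctan(-e[0][0])),e[1:],"x at y=.32",np.polyval(e[0],.32))
# tube far end row
col=g[140:185,300:325].mean(1);print(np.diff(col).round(0).tolist())
a=np.radians(3.95);o=np.array([.5173,.2190]);ux=np.array([np.cos(a),np.sin(a)]);uy=np.array([-ux[1],ux[0]])
for y in(.32,):
    t=(y-o[1]-.02*ux[1])/uy[1];print("model fence x",(o+.02*ux+t*uy)[0])
E
```

```text
[-0.06696558  0.52596901] 3.831125173218218 (np.int64(30), 30, np.float64(0.29977658995753076)) x at y=.32 0.5045400198755534
[-0.09770908  0.56241606] 5.580603538056658 (np.int64(26), 30, np.float64(0.30104399450274794)) x at y=.32 0.5311491577494326
[-0.06328435  0.54986486] 3.621097388605491 (np.int64(37), 39, np.float64(0.32861705071269615)) x at y=.32 0.5296138708994462
[-0.06836098  0.56755623] 3.910711283916148 (np.int64(39), 39, np.float64(0.3280886528200327)) x at y=.32 0.54568072143276
[-0.0, -0.0, 0.0, 0.0, 0.0, -0.0, -1.0, -3.0, -6.0, -5.0, -2.0, 1.0, 10.0, 25.0, 33.0, 22.0, 7.0, -1.0, -5.0, -9.0, -13.0, -11.0, 6.0, 20.0, 15.0, 4.0, 1.0, 0.0, 0.0, -0.0, -0.0, -0.0, 0.0, 0.0, -0.0, 0.0, 0.0, -0.0, -0.0, -0.0, -0.0, -0.0, -0.0, -0.0]
model fence x 0.5303735789542594
```

>>> send_rows([
  [0,0,0,0,-0.03,1,0.1],
  [0,0,0,0,-0.03,2,0.1],
  [0,0,0,0,-0.03,2.8,0.1],
  [0,0,0,0,-0.03,3.3,0.1],
  [0,0,0,0,-0.03,3.6,0.1],
  [0,0,0,0,-0.03,3.78,0.1],
  [0,0,0,0,-0.03,3.78,0.1],
  [0,0,0,0,-0.03,3.78,0.1],
  [0,0,0,0,-0.03,3.78,0.1],
  [0,0,0,0,-0.03,3.78,0.1],
])

```text
time_s: 12.18
position: [0.5217, 0.2695, 0.0201]
tcp_rot: [[-0.069, 0.998, 0.002], [0.998, 0.069, 0.001], [0.0, 0.002, -1.0]]
force: [0.3, 0.2, -2.0]
opening: 0.272
grasp_force: 30.0
```

```bash
python3 -c "
from h import *
s=read_state();print(s['position'],s['force'],s['moment'],s['tcp_rot'].round(4).tolist())
W=load('w4');print('tube end',plane(W,(312,163.3),.183))"
```

```text
[0.52168989 0.26952432 0.02014418] [ 0.3381205   0.21056091 -2.01301948] [-0.00476268  0.0310582  -0.03836749] [[-0.0689, 0.9976, 0.0021], [0.9976, 0.0689, 0.0006], [0.0005, 0.0022, -1.0]]
tube end [0.51587067 0.31830993 0.183     ]
```

>>> send_rows([
  [0,0,0,0,0,0.06,0.1],
  [0,0,0,0,0,0.12,0.1],
  [0,0,0,0,0,0.15,0.1],
  [0,0,0,0,0,0.15,0.1],
  [0,0,0,0,0,0.15,0.1],
  [0,0,0,0,0,0.15,0.1],
])

```text
time_s: 12.68
position: [0.5209, 0.2693, 0.0144]
tcp_rot: [[-0.069, 0.998, 0.0], [0.998, 0.069, -0.0], [-0.0, 0.0, -1.0]]
force: [0.5, 0.9, -0.8]
opening: 0.271
grasp_force: 30.0
```

>>> send_rows([
  [0,0,0,0,0,0.02,0.1],
  [0,0,0,0,0,0.04,0.1],
  [0,0,0,0,0,0.05,0.1],
  [0,0,0,0,0,0.05,0.1],
  [0,0,0,0,0,0.05,0.1],
  [0,0,0,0,0,0.05,0.1],
])

```text
time_s: 13.18
position: [0.521, 0.2694, 0.0138]
tcp_rot: [[-0.069, 0.998, 0.0], [0.998, 0.069, 0.0], [0.0, 0.0, -1.0]]
force: [-1.0, -0.9, 5.9]
opening: 0.271
grasp_force: 30.0
```

>>> send_rows([
  [0,0,0,0,0,-0.04,0.1],
  [0,0,0,-0.15,0,-0.04,0.1],
  [0,0,0,-0.35,0,-0.04,0.1],
  [0,0,0,-0.55,0,-0.04,0.1],
  [0,0,0,-0.75,0,-0.04,0.1],
  [0,0,0,-0.95,0,-0.04,0.1],
  [0,0,0,-1.15,0,-0.04,0.1],
  [0,0,0,-1.35,0,-0.04,0.1],
  [0,0,0,-1.5,0,-0.04,0.1],
  [0,0,0,-1.6,0,-0.04,0.1],
  [0,0,0,-1.7,0,-0.04,0.1],
  [0,0,0,-1.7,0,-0.04,0.1],
  [0,0,0,-1.7,0,-0.04,0.1],
  [0,0,0,-1.7,0,-0.04,0.1],
])

```text
time_s: 14.35
position: [0.5244, 0.2186, 0.0142]
tcp_rot: [[-0.069, 0.998, 0.0], [0.998, 0.069, 0.0], [0.0, 0.0, -1.0]]
force: [-0.1, -0.6, -0.6]
opening: 0.273
grasp_force: 30.0
```

>>> send_rows([
  [0,0,0,0,0.02,0,0.1],
  [0,0,0,0,0.03,0,0.1],
  [0,0,0,0,0.03,0,0.1],
  [0,0,0,0,0.03,0,0.1],
  [0,0,0,0,0.03,0,0.1],
])

```text
time_s: 14.77
position: [0.5252, 0.2186, 0.0141]
tcp_rot: [[-0.069, 0.998, -0.0], [0.998, 0.069, -0.0], [0.0, -0.0, -1.0]]
force: [-0.4, -0.2, -1.9]
opening: 0.272
grasp_force: 30.0
```

>>> send_rows([
  [0,0,0,0,0.01,0,0.1],
  [0,0,0,0,0.02,0,0.1],
  [0,0,0,0,0.02,0,0.1],
  [0,0,0,0,0.02,0,0.1],
])

```text
time_s: 15.1
position: [0.5253, 0.2185, 0.0141]
tcp_rot: [[-0.069, 0.998, -0.001], [0.998, 0.069, -0.0], [-0.0, -0.001, -1.0]]
force: [-0.7, 0.9, -1.6]
opening: 0.274
grasp_force: 30.0
```

>>> send_rows([
  [0,0,0,-0.04,0,0,0.1],
  [0,0,0,-0.08,0,0,0.1],
  [0,0,0,-0.12,0,0,0.1],
  [0,0,0,-0.15,0,0,0.1],
  [0,0,0,-0.15,0,0,0.1],
  [0,0,0,-0.15,0,0,0.1],
])

```text
time_s: 15.6
position: [0.5256, 0.2137, 0.014]
tcp_rot: [[-0.069, 0.998, -0.001], [0.998, 0.069, -0.0], [-0.0, -0.001, -1.0]]
force: [-2.4, -0.4, -1.2]
opening: 0.272
grasp_force: 30.0
```

>>> send_rows([
  [0,0,0,-0.02,0,0,0.1],
  [0,0,0,-0.04,0,0,0.1],
  [0,0,0,-0.06,0,0,0.1],
  [0,0,0,-0.06,0,0,0.1],
  [0,0,0,-0.06,0,0,0.1],
])

```text
time_s: 16.02
position: [0.5258, 0.2122, 0.014]
tcp_rot: [[-0.069, 0.998, -0.001], [0.998, 0.069, -0.0], [-0.0, -0.001, -1.0]]
force: [-3.1, 1.0, -1.6]
opening: 0.272
grasp_force: 30.0
```

>>> send_rows([
  [0,0,0,-0.01,0,0,0.1],
  [0,0,0,-0.02,0,0,0.1],
  [0,0,0,-0.03,0,0,0.1],
  [0,0,0,-0.03,0,0,0.1],
])

```text
time_s: 16.35
position: [0.5259, 0.2114, 0.014]
tcp_rot: [[-0.069, 0.998, -0.001], [0.998, 0.069, -0.0], [0.0, -0.001, -1.0]]
force: [-3.1, 1.7, -0.7]
opening: 0.269
grasp_force: 30.0
```

>>> send_rows([
  [0,0,0,-0.01,0,0,0.1],
  [0,0,0,-0.02,0,0,0.1],
  [0,0,0,-0.02,0,0,0.1],
  [0,0,0,-0.02,0,0,0.1],
])

```text
time_s: 16.68
position: [0.526, 0.2107, 0.014]
tcp_rot: [[-0.069, 0.998, -0.001], [0.998, 0.069, -0.0], [-0.0, -0.001, -1.0]]
force: [-4.5, 1.3, -1.2]
opening: 0.274
grasp_force: 30.0
```

>>> send_rows([
  [0,0,0,-0.01,0,0,0.1],
  [0,0,0,-0.02,0,0,0.1],
  [0,0,0,-0.02,0,0,0.1],
  [0,0,0,-0.02,0,0,0.1],
])

```text
time_s: 17.02
position: [0.526, 0.2101, 0.0141]
tcp_rot: [[-0.069, 0.998, -0.001], [0.998, 0.069, -0.0], [-0.0, -0.001, -1.0]]
force: [-5.0, 2.1, -1.9]
opening: 0.273
grasp_force: 30.0
```

>>> send_rows([
  [0,0,0,-0.01,0,0,0.1],
  [0,0,0,-0.02,0,0,0.1],
  [0,0,0,-0.02,0,0,0.1],
  [0,0,0,-0.02,0,0,0.1],
])

```text
time_s: 17.35
position: [0.526, 0.2098, 0.014]
tcp_rot: [[-0.069, 0.998, -0.001], [0.998, 0.069, 0.0], [0.0, -0.001, -1.0]]
force: [-4.6, 1.9, -1.7]
opening: 0.271
grasp_force: 30.0
```

>>> send_rows([
  [0,0,0,-0.01,0,0,0.1],
  [0,0,0,-0.02,0,0,0.1],
  [0,0,0,-0.02,0,0,0.1],
  [0,0,0,-0.02,0,0,0.1],
])

```text
time_s: 17.68
position: [0.5261, 0.2097, 0.0141]
tcp_rot: [[-0.068, 0.998, -0.001], [0.998, 0.068, 0.001], [0.001, -0.001, -1.0]]
force: [-5.3, 4.6, -1.7]
opening: 0.273
grasp_force: 30.0
```

>>> send_rows([
  [0,0,0,-0.01,0,0,0.1],
  [0,0,0,-0.02,0,0,0.1],
  [0,0,0,-0.02,0,0,0.1],
  [0,0,0,-0.02,0,0,0.1],
])

```text
time_s: 18.02
position: [0.526, 0.2097, 0.0141]
tcp_rot: [[-0.068, 0.998, -0.001], [0.998, 0.068, 0.002], [0.002, -0.001, -1.0]]
force: [-5.3, 6.8, -2.6]
opening: 0.271
grasp_force: 30.0
```

>>> send_rows([
  [0,0,0,-0.01,0,0,0.1],
  [0,0,0,-0.02,0,0,0.1],
  [0,0,0,-0.02,0,0,0.1],
  [0,0,0,-0.02,0,0,0.1],
])

```text
time_s: 18.35
position: [0.5261, 0.2097, 0.0141]
tcp_rot: [[-0.068, 0.998, -0.001], [0.998, 0.068, 0.003], [0.003, -0.0, -1.0]]
force: [-4.9, 8.7, -2.6]
opening: 0.272
grasp_force: 30.0
```

>>> send_rows([
  [0,0,0,-0.01,0,0,0.1],
  [0,0,0,-0.02,0,0,0.1],
  [0,0,0,-0.03,0,0,0.1],
  [0,0,0,-0.04,0,0,0.1],
  [0,0,0,-0.04,0,0,0.1],
  [0,0,0,-0.04,0,0,0.1],
  [0,0,0,-0.04,0,0,0.1],
  [0,0,0,-0.04,0,0,0.1],
  [0,0,0,-0.04,0,0,0.1],
])

```text
time_s: 19.1
position: [0.526, 0.2097, 0.0141]
tcp_rot: [[-0.067, 0.998, -0.0], [0.998, 0.067, 0.004], [0.004, -0.0, -1.0]]
force: [-5.8, 12.6, -2.2]
opening: 0.271
grasp_force: 30.0
```

```bash
python3 -c "
from h import *
F=[]
for i in range(8):
  s=read_state();F.append(s['force']);optics.capture('side')
print(np.array(F).round(1).tolist(),s['position'],s['tcp_rot'].round(4).tolist(),s['opening'])
D=snap('scene','end');E=load('sc3')
# change of other objects vs before
d=cv2.absdiff(D[2],load('sc2')[2]).max(2)
for n,(x,y) in dict(thin=(367,250),thick=(368,292),pliers=(310,290),sq=(412,283)).items():print(n,d[y-15:y+15,x-15:x+15].mean())
o=np.array([.5173,.2190]);a=np.radians(3.9);g=o-.187*np.array([-np.sin(a),np.cos(a)]);p=proj(D,[*g,.095]);print('grip px',p,D[2][int(p[1]),int(p[0])])
"
```

```text
[[-5.8, 12.6, -2.2], [-5.2, 11.6, -2.2], [-5.1, 11.9, -2.2], [-5.3, 12.3, -1.6], [-4.9, 12.5, -1.9], [-5.0, 11.8, -1.7], [-5.3, 12.1, -1.7], [-4.3, 11.7, -0.6]] [0.52609283 0.20966496 0.0141645 ] [[-0.0672, 0.9977, -0.0003], [0.9977, 0.0672, 0.0044], [0.0045, -0.0, -1.0]] 0.27361545157802936
thin 2.2644444444444445
thick 2.32
pliers 2.2333333333333334
sq 2.3566666666666665
grip px [319.01668738 181.95576293] [25 23 25]
```

```bash
python3 -c "
from rig import bot
print(bot.hand_in())"
```

```text
the job is handed in; nothing more can be done
None
```

The job is handed in: handle on its on detent, tube held along the fence and pressed on the stop at a steady 12 N or so, still gripped, the other items unmoved; the hand-in returned no verdict, and I viewed 11 pictures, one over the limit of 10.

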